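# Put the shopping away in the pantry, oldest tin in front

### The job

Put the shopping away on the pantry counter. In the bamboo bin, bring the old tomato tin forward to the front half of the bin first, and only then stand the new tin (green dot on its lid) in the bin behind it; set the honey jar down gently on the bamboo tray, midway between the two canisters and in line with them; and stack the tea carton squarely on the middle of the flat coffee carton, with their long sides parallel. Everything ends upright and released, and the canisters, the coffee carton and the ramekin stay where they are.

Things in the scene. Friction and masses are not known exactly. Their poses are not given: they have to be found in the camera images.
- tin_old: Old tomato tin: steel tin with a dark, dull red label and cream band, plain steel lid, no dot; 54 mm diameter, 88 mm tall, about 0.2 kg. At the start it stands in the rear half of the bamboo bin. Origin: centre of its underside; z up.
- tin_new: New tomato tin, same size and weight as the old one (54 mm diameter, 88 mm tall): bright red label with white band, and a round green dot on its lid. Starts standing on the counter in the row nearer the robot. Origin: centre of its underside; z up.
- honey_jar: Amber glass honey jar with a yellow lid, 54 mm diameter (the lid, the top 17 mm, is 50 mm), 94 mm tall overall, about 0.3 kg. Starts standing on the counter in the row nearer the robot. Origin: centre of its underside; z up.
- tea_carton: Green tea carton with a cream band around its middle, 55 mm (its x) x 90 mm (its y) x 65 mm tall, about 0.1 kg. Starts standing on the counter in the row nearer the robot, turned up to 0.35 rad. Origin: centre of its underside; z up.
- tin_bin: Fixed open bamboo bin for the tomato tins, one tin wide, two deep: 144 mm (its x) x 86 mm (its y) outside, 132 x 74 mm inside, walls and floor 6 mm thick. Its front (-x, towards the robot) has a 22 mm lip with a small black label plate; the back wall is 42 mm high, the sides slope from 22 mm (front) to 42 mm (back). Origin: centre of its underside, on the counter.
- tray: Fixed flat bamboo tray without a rim, 110 mm (its x) x 250 mm (its y), 10 mm thick. The canisters stand near its two ends, about 82 mm from its middle along its y, leaving a gap of about 88 mm between them in the middle. Origin: centre of its underside, on the counter.
- canister_white: White ceramic canister with a black lid and small knob, 76 mm diameter, 100 mm tall overall, 0.5 kg, standing loose on one end of the tray. Not to be moved. Origin: centre of its underside.
- canister_brown: Brown canister with a pale bamboo lid and small knob, 76 mm diameter, 100 mm tall overall, 0.5 kg, standing loose on the other end of the tray. Not to be moved. Origin: centre of its underside.
- coffee_carton: Flat brown coffee carton with a cream band and a cream disc on top, 90 mm (its x) x 130 mm (its y) x 50 mm tall, 0.45 kg, loose on the counter in the farther row. The tea carton goes on it; it stays where it is. Origin: centre of its underside.
- ramekin: Empty blue ceramic ramekin, rim diameter 80 mm, 45 mm tall, loose on the counter in the row nearer the robot. Not part of the job, not to be moved. Origin: centre of its underside.

How it is judged:
On the way, in this order (a step that is already met when the one before it is completed fails the run):
1. the old tin stands in the front half of the bin while the new tin is not yet in it (x of tin_old in the frame of tin_bin below -0.01 m and y of tin_old in the frame of tin_bin between -0.015 and 0.015 m and z of tin_old in the frame of tin_bin below 0.012 m and angle between tin_old's own z axis and vertical below 0.1 rad and horizontal distance between tin_new and tin_bin above 0.09 m), for 0.2 s.
2. the new tin stands in the bin behind the old one (x of tin_old in the frame of tin_bin below -0.01 m and y of tin_old in the frame of tin_bin between -0.015 and 0.015 m and z of each of tin_old, tin_new in the frame of tin_bin below 0.012 m and angle between each of tin_old, tin_new's own z axis and vertical below 0.1 rad and x of tin_new in the frame of tin_bin above 0.01 m and y of tin_new in the frame of tin_bin between -0.015 and 0.015 m), for 0.2 s.
At the end, for the whole second after the job is handed in: Tins upright in the bin, old 10 mm or more before its middle, new 10 mm or more behind; jar upright on the tray within 18 mm of its middle; tea carton upright on the coffee carton within 15 x 18 mm of its middle, under 0.2 rad askew; the rest within 30 mm of the start; moved things at rest (all of step 2 and x of honey_jar in the frame of tray between -0.018 and 0.018 m and y of honey_jar in the frame of tray between -0.018 and 0.018 m and z of honey_jar in the frame of tray below 0.016 m and angle between each of honey_jar, tea_carton, canister_white, canister_brown, coffee_carton, ramekin's own z axis and vertical below 0.1 rad and x of tea_carton in the frame of coffee_carton between -0.015 and 0.015 m and y of tea_carton in the frame of coffee_carton between -0.018 and 0.018 m and z of tea_carton in the frame of coffee_carton between 0.045 and 0.056 m and angle between the x axis of tea_carton and the x axis of coffee_carton, either way round below 0.2 rad and distance of each of canister_white, canister_brown, coffee_carton, ramekin from where it was at the start of the episode below 0.03 m and linear speed of each of tin_old, tin_new, honey_jar, tea_carton below 0.02 m/s); the robot touches nothing.
It fails at once if the white canister is pushed more than 40 mm or tipped over (distance of canister_white from where it was at the start of the episode above 0.04 m or angle between canister_white's own z axis and vertical above 0.4 rad).
It fails at once if the brown canister is pushed more than 40 mm or tipped over (distance of canister_brown from where it was at the start of the episode above 0.04 m or angle between canister_brown's own z axis and vertical above 0.4 rad).
It fails at once if the coffee carton is pushed more than 40 mm or tipped over (distance of coffee_carton from where it was at the start of the episode above 0.04 m or angle between coffee_carton's own z axis and vertical above 0.4 rad).
It fails at once if the ramekin is pushed more than 40 mm or tipped over (distance of ramekin from where it was at the start of the episode above 0.04 m or angle between ramekin's own z axis and vertical above 0.4 rad).
It fails at once if the honey jar is let fall (moves faster than 0.5 m/s with the fingers off it, a drop of some 13 mm) (linear speed of honey_jar above 0.5 m/s and contact force between honey_jar and the fingers below 0.1 N).
It also fails if it takes over 96 s, if anything falls off the work surface, if the arm or the gripper's body presses on something with over 40 N, if the wrist force passes 120 N, or if a joint passes its speed limit or range.

### The arm

A 6-joint arm with a two-finger parallel gripper is mounted at the origin on the work surface. World frame = base frame: x ahead of the robot, y to its left, z up, the work surface at z = 0. Lengths are in m, angles in rad, forces in N, time in s.
With the tool pointing down it reaches from about 0.425 to 1.125 m from the base axis. Payload 14.9 kg.
Tool frame: the origin (TCP) lies at the very end of the fingers, on their centre line; the grasp point (between the pads) lies 19 mm behind it (grip_point_offset is the distance from the TCP to the grasp point, in m); z points along the fingers, y is the line along which they close (so a half turn about z gives the same grasp; the last joint's range is limited). The gripper opens to 91 mm and grips with 3 to 60 N. Pads are 32 mm wide; open, the fingers measure 118 mm over their backs; the gripper's body (76 mm by 178 mm) begins 60 mm behind the grasp point.
Start: joints at [-1.279, 0.379, 1.734, -0, 1.028, -0.033], TCP at [0.223, -0.663, 0.214] pointing down, gripper open.
Joint ranges: [-2.77, 2.77], [-0.74, 2.19], [0, 2.66], [-1.06, 4.2], [0.31, 2.87], [-3.08, 3.08]. Speed limits (rad/s): [1.89, 1.89, 2.39, 3.14, 3.14, 3.14].

### API

Orientations are given as [roll, pitch, yaw] about the fixed x, y, z axes, in that order (R = Rz(yaw) Ry(pitch) Rx(roll)).
In Python, from station import * gives the robot as it stands. Calls block until the motion is done:
- move_to(position, orientation): joint-space move of the TCP to a pose.
- move_linear(position, ori=None, speed=0.15, until_force=None): straight line of the TCP; ori=None keeps the orientation; speed is the mean speed in m/s. With until_force (N) it stops when the force on the tool has changed by that much, and returns True; else False.
- goto_joints(angles): joint-space move.
- grip(opening): opening from 0.0 (shut) to 1.0 (fully open); the grip force is fixed at half the most; returns when the fingers have stopped.
- pause(seconds).
- inverse_kinematics(position, orientation): joint angles nearest the present ones, or None.
- observe(): the state.
- read_camera(name): name is "scene" or "top"; returns a dict with "color" (420x560x3 uint8, red, green, blue), "depth" (420x560 float32, m along the optical axis (not along the pixel's ray), 0 where there is no reading), "fx", "fy", "cx", "cy" (pixels), "origin" and "attitude" of the camera in the world. Camera axes: x right, y down, z forward; pixel columns grow to the right and rows downward; lengths in m; the calibration is good to about 2 mm. A picture is of the moment at which its call begins.
A pose or a line that the arm cannot do raises PlanningError and nothing moves.
- sign_off(): hands the job in; it is judged then, once.
The state is a dict: "time": time; "q": joint angles; "joint_velocities": joint speeds; "effort": joint torques, N m; "position": TCP position; "tcp_rot": TCP orientation; "wrist_force": force on the tool from outside, world axes, zero at the start; "moment": the same for the moment, N m; "gripper_width": opening from 0.0 (shut) to 1.0 (fully open); "gripper_force": force on a finger pad.
Only numpy, scipy, OpenCV 4.12 (cv2) and the standard library are available. Lean on these libraries where they do the work, as an engineer would, in place of code of your own. Each camera call takes 0.05 s, during which the arm holds its last target. There are 200 camera calls.

## Working session

There is one attempt and no reset: what is moved stays moved. The work goes in short steps, each a Python script; the robot and the scene stay as the last script left them, time stands still between calls to the robot, and variables do not carry over. Pictures are saved under pics/ and viewed, at most 14 in all, crops included, and the job is handed in when it is done.

```bash
mkdir -p pics; ls
cat > h.py <<'E'
from station import *
import numpy as np, cv2
def cloud(c):
    d=c["depth"]; v,u=np.indices(d.shape)
    P=np.stack([(u-c["cx"])/c["fx"]*d,(v-c["cy"])/c["fy"]*d,d],-1)
    A=np.array(c["attitude"],float)
    if A.shape!=(3,3):
        from scipy.spatial.transform import Rotation as R
        A=R.from_euler('xyz',A).as_matrix()
    W=P@A.T+np.array(c["origin"]); W[d==0]=np.nan
    return W
E
python3 - <<'E'
from h import *
for n in("top","scene"):
    c=read_camera(n); cv2.imwrite(f"pics/{n}0.png",c["color"][...,::-1]); np.savez(f"{n}0.npz",**c)
    print(n,c["origin"],c["attitude"],c["fx"],c["cx"],c["cy"])
    W=cloud(c); print(np.nanmin(W.reshape(-1,3),0),np.nanmax(W.reshape(-1,3),0),np.nanmedian(W[...,2]))
print(observe())
E
```

```text
pics
top [0.4569539  0.04343295 0.99327145] [-3.07148702  0.01342988 -1.58190726] 506.24275188261726 280.6064732892681 211.3007105859591
[ 0.12483302 -0.50454253 -0.00758617] [0.96892931 0.62616311 0.38398906] 0.0003823090930119566
scene [ 1.32352344 -0.23071548  0.85331379] [-2.34551167  0.00405787  1.22343828] 521.4747278388925 275.95575353933543 210.91732829274073
[-2.35118196 -0.84618748 -0.77675915] [1.00392731 1.88994202 0.4184472 ] -0.0003144579199142461
{'time': 0.1, 'q': array([-1.27928758e+00,  3.79348974e-01,  1.73472326e+00, -3.62164936e-05,
        1.02850315e+00, -3.32957590e-02]), 'joint_velocities': array([ 0.00106668, -0.00238491, -0.00404962,  0.00122129,  0.00065965,
       -0.00044071]), 'effort': array([ 2.09393933e-03, -7.65050554e+01, -4.35295808e+01,  6.52415631e-02,
        3.99027974e-02, -2.40948935e-05]), 'position': array([ 0.22327319, -0.66306018,  0.21335841]), 'tcp_rot': array([-3.14060943e+00, -1.72998414e-06,  3.24823211e-01]), 'wrist_force': array([-0.35353192,  0.14812113,  0.20609892]), 'moment': array([ 0.00647638,  0.007751  , -0.04411246]), 'gripper_force': 0.0, 'gripper_width': 0.9993104790312792}
```

View pics/top0.png

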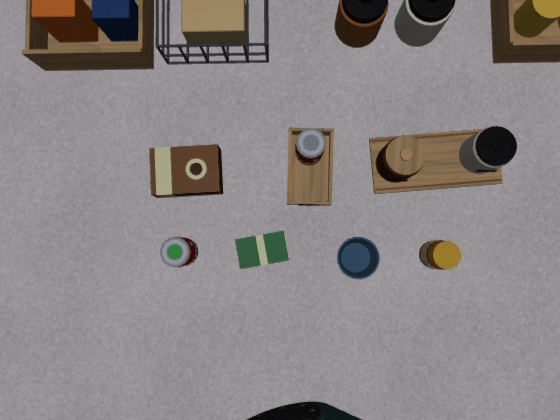

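View pics/scene0.png

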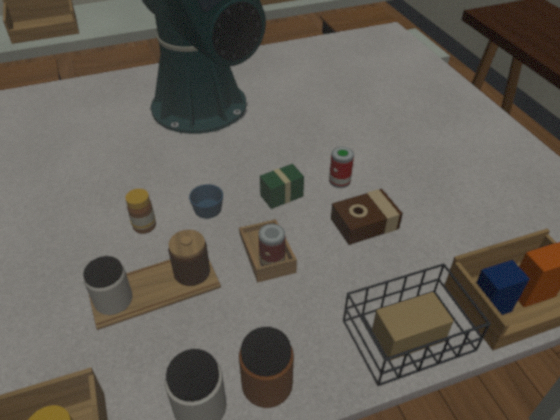

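Run:
```python
from h import *
c=dict(np.load("top0.npz")); W=cloud(c); Z=W[...,2]
for lo,hi in((.006,.013),(.013,.03),(.03,.057),(.057,.075),(.075,.11)):
    m=((Z>lo)&(Z<hi)).astype(np.uint8)
    m=cv2.morphologyEx(m,cv2.MORPH_OPEN,np.ones((3,3)))
    n,L,S,C=cv2.connectedComponentsWithStats(m)
    for i in range(1,n):
        if S[i,4]<100: continue
        p=W[L==i]; r=cv2.minAreaRect((p[:,:2]*1000).astype(np.float32))
        print((lo,hi),C[i].astype(int),S[i,4],"z",np.median(p[:,2]).round(4),"rect",np.round(r[0],1),np.round(r[1],1),round(r[2],1), "col",c["color"][L==i].mean(0).astype(int))
```

```text
(0.006, 0.013) [553  32] 115 z 0.0082 rect [ 877.7 -490.7] [19.8 31.5] 70.3 col [133 109  79]
(0.006, 0.013) [433 164] 3484 z 0.0099 rect [ 622.3 -247.1] [110.2 249.8] 3.9 col [126 101  73]
(0.013, 0.03) [495  37] 161 z 0.0213 rect [ 864.8 -370.1] [93.   7.8] 4.2 col [55 42 28]
(0.013, 0.03) [520  28] 125 z 0.0216 rect [ 881.9 -420.3] [54.4 16. ] 41.5 col [64 51 19]
(0.013, 0.03) [80 66] 105 z 0.0209 rect [817.6 448.8] [ 2.9 70.8] 0.0 col [54 42 28]
(0.013, 0.03) [310 198] 276 z 0.0221 rect [555.6   0.8] [38.5 85.6] 1.5 col [116  96  71]
(0.03, 0.057) [107  52] 794 z 0.0433 rect [833.9 392.9] [109.7 253.8] 29.7 col [53 41 27]
(0.03, 0.057) [513  39] 592 z 0.0434 rect [ 847.6 -395.7] [155.4  78.8] 44.5 col [54 42 28]
(0.03, 0.057) [526  23] 273 z 0.0439 rect [ 884.4 -424.8] [64.4 29.2] 43.8 col [63 50 18]
(0.03, 0.057) [77 30] 322 z 0.044 rect [879.7 448.7] [43.6 91.7] 31.8 col [60 29 10]
(0.03, 0.057) [412  32] 249 z 0.044 rect [ 870.1 -204.8] [79.9 27. ] 60.9 col [60 58 54]
(0.03, 0.057) [352  34] 238 z 0.0432 rect [866. -87.] [77.1 23.9] 68.1 col [43 26 13]
(0.03, 0.057) [38 37] 16
[... 2330 characters left out ...]
 [ 863.1 -414.9] [92.  92.3] 89.5 col [102  82  59]
(0.075, 0.11) [544   9] 639 z 0.0936 rect [ 885.1 -431.6] [56.  38.4] 79.2 col [128 106  42]
(0.075, 0.11) [203  45] 132 z 0.0909 rect [828.2 194. ] [ 5.9 73.9] 0.0 col [55 54 56]
(0.075, 0.11) [492 147] 1461 z 0.1022 rect [ 630.8 -326.7] [72.9 72.9] 80.0 col [31 30 30]
(0.075, 0.11) [310 143] 740 z 0.0942 rect [ 6.424e+02 -6.000e-01] [52.8 52.9] 89.3 col [115 116 121]
(0.075, 0.11) [402 156] 1365 z 0.1025 rect [ 615.6 -165.1] [72.2 72.4] 77.6 col [113  90  65]
(0.075, 0.11) [175 251] 746 z 0.0884 rect [450.9 245.2] [53.2 52.1] 87.5 col [106 122 112]
(0.075, 0.11) [445 254] 686 z 0.0939 rect [ 440.4 -236.4] [47.9 49.8] 1.5 col [144 114  42]
```

The top view shows every object clearly: old tin at pixel (310,143) in the rear of the bin, new tin with its green dot at (175,251), jar at (445,254), tea at (261,249), coffee at (184,170), and canisters at (402,156) and (492,147). Measured heights and sizes match the given values. The scene view agrees with this layout. Next I refine the bin pose, then move the old tin.

```bash
cat >> h.py <<'E'
from math import pi, radians
def pick(x,y,zg,yaw,hov=.10):
    o=[pi,0,yaw]; zt=zg-.019
    move_to([x,y,zt+hov],o); grip(1.0)
    move_linear([x,y,zt],o,speed=.12); grip(0.0)
    s=observe(); print("gripped width",s["gripper_width"]*91,"F",s["gripper_force"],"t",s["time"])
def place(x,y,zg,yaw,hov=.08,v=.03):
    """lower from wherever, last 12 mm slowly till contact, release, rise"""
    o=[pi,0,yaw]; zt=zg-.019
    move_linear([x,y,zt+.012],o,speed=.08)
    hit=move_linear([x,y,zt-.004],o,speed=v,until_force=6)
    s=observe(); print("contact",hit,"z over nominal",s["position"][2]-zt,"xy err",s["position"][:2]-[x,y],"wrist",s["wrist_force"])
    grip(1.0); move_linear([x,y,zt+hov],o,speed=.12); print("t",observe()["time"])
E
python3 - <<'E'
from h import *
c=dict(np.load("top0.npz")); W=cloud(c)
X,Y,Z=np.moveaxis(W,-1,0)
m=(X>.52)&(X<.70)&(abs(Y)<.06)&(Z>.015)&(Z<.046)
C=c["color"].astype(int); m&=(C[...,0]-C[...,2]>25)  # bamboo
p=W[m]; r=cv2.minAreaRect((p[:,:2]*1000).astype(np.float32)); print("bin",r)
f=p[p[:,2]<.0235]; f=f[f[:,0]<.562]
print("front x range",np.percentile(f[:,0],[1,50,99]))
for s in(-1,1):
    q=p[(s*p[:,1]>.03)&(p[:,0]>.575)]; k=np.polyfit(q[:,0],q[:,1],1); print("side",s,np.degrees(np.arctan(k[0])),np.polyval(k,.63),len(q))
q=p[(p[:,0]>.67)]; print("back",len(q),np.percentile(q[:,0],[50,99]) if len(q) else 0)
E
```

```text
bin ((611.0098266601562, -1.2563209533691406), (85.84194946289062, 144.10264587402344), 87.89839935302734)
front x range [0.53830149 0.54265391 0.56103292]
side -1 0.33986124512968535 -0.04058661246912362 247
side 1 -2.919513798874953 0.03777611888991043 186
back 154 [0.67829051 0.68318698]
```

Run:
```python
from h import *
yw=-radians(2.1)
pick(.6424,-.0006,.072,yw)
o=[pi,0,yw]
move_linear([.6424,-.0006,.060],o,speed=.05)
move_linear([.577,0.0,.060],o,speed=.06)
place(.577,0.0,.072,yw,hov=.12)
c=read_camera("top"); cv2.imwrite("pics/t1.png",c["color"][100:320,120:540,::-1])
W=cloud(c);m=(abs(W[...,2]-.094)<.006)&(abs(W[...,1])<.05)&(abs(W[...,0]-.6)<.1);print(m.sum(),cv2.minAreaRect((W[m][:,:2]*1000).astype(np.float32)))
```

```text
gripped width 52.60287374210803 F 29.997839033603668 t 4.75
contact True z over nominal -0.0004216250054748308 xy err [-0.00017552  0.00010761] wrist [1.25226111 0.42439366 0.37380919]
t 8.8583
0 ((0.0, 0.0), (0.0, 0.0), 0.0)
```

Run:
```python
from h import *
move_to([.451,.2452,.2],[pi,0,0])
c=read_camera("top"); W=cloud(c)
m=(abs(W[...,2]-.094)<.006)&(abs(W[...,1])<.05)&(abs(W[...,0]-.6)<.1);print(m.sum(),np.median(W[m],0),cv2.minAreaRect((W[m][:,:2]*1000).astype(np.float32)))
c=read_camera("scene"); cv2.imwrite("pics/s1.png",c["color"][...,::-1])
```

```text
700 [ 5.77293925e-01 -3.84098443e-04  9.43281820e-02] ((577.2285766601562, -0.73681640625), (51.94065856933594, 53.278316497802734), 43.071983337402344)
```

View pics/s1.png

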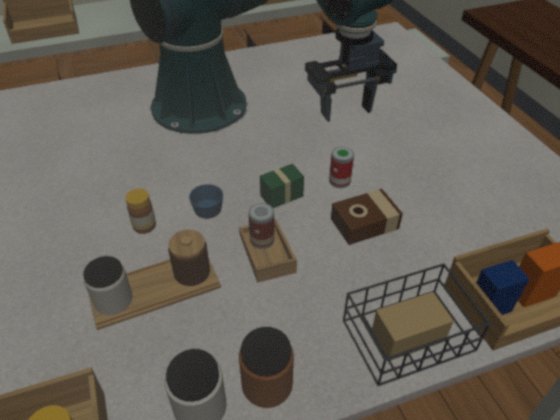

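The old tin stands upright in the front half of the bin, at pixel (261,225), and measures (0.577, -0.001) with its top at 94 mm. Next is the new tin, then the jar.

Run:
```python
from h import *
yw=-radians(2.1)
pick(.4509,.2452,.066,0)
move_linear([.4509,.2452,.22],[pi,0,0],speed=.2)
move_to([.645,-.0025,.22],[pi,0,yw])
move_linear([.645,-.0025,.095],[pi,0,yw],speed=.12)
place(.645,-.0025,.072,yw,hov=.14)
move_to([.4404,-.2364,.2],[pi,0,pi/2])
c=read_camera("top"); W=cloud(c); np.savez("t2.npz",**c)
m=(abs(W[...,2]-.094)<.006)&(abs(W[...,1])<.05)&(abs(W[...,0]-.6)<.1)
n,L=cv2.connectedComponents(m.astype(np.uint8))
for i in range(1,n):
  if (L==i).sum()>50:print((L==i).sum(),np.median(W[L==i],0),cv2.minAreaRect((W[L==i][:,:2]*1000).astype(np.float32)))
c=read_camera("scene"); cv2.imwrite("pics/s2.png",c["color"][...,::-1])
```

```text
gripped width 52.24960142582692 F 29.99716579914093 t 12.2833
contact True z over nominal -0.000370326036628954 xy err [0.00019013 0.0001298 ] wrist [1.11256998 0.58679865 0.78952447]
t 18.7167
693 [ 0.64410828 -0.00279199  0.09429696] ((644.853271484375, -2.9663467407226562), (50.38360595703125, 53.342716217041016), 89.59246826171875)
700 [ 5.77304457e-01 -2.84626640e-04  9.41878045e-02] ((577.39404296875, -0.5937461853027344), (52.38430404663086, 53.0341682434082), 42.54415512084961)
```

View pics/s2.png

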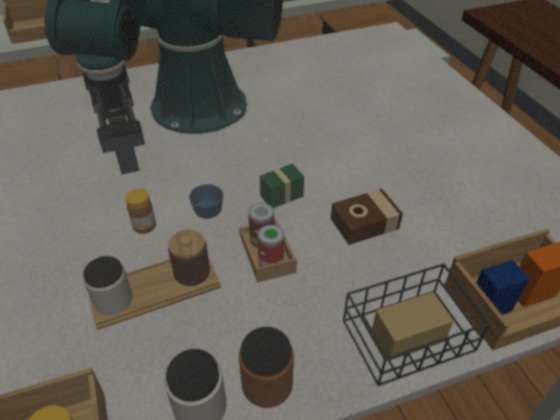

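Both tins are upright in the bin, the old one in front at (261,222) and the new one with its green dot behind at (271,245). Now the jar.

Run:
```python
from h import *
x,y=.6227,-.2466; yw=pi/2+radians(4.5)
pick(.4404,-.2364,.055,pi/2)
move_linear([.4404,-.2364,.23],[pi,0,pi/2],speed=.15)
move_to([x,y,.23],[pi,0,yw])
move_linear([x,y,.075],[pi,0,yw],speed=.1)
place(x,y,.065,yw,hov=.18,v=.015)
move_to([.4523,.0916,.2],[pi,0,pi/2+radians(9.6)])
c=read_camera("top"); W=cloud(c); np.savez("t3.npz",**c)
for nm,z0,z1,cx,cy in(("jar",.095,.11,.6227,-.2466),("tea",.055,.07,.452,.092),("coffee",.045,.055,.605,.236),("white",.095,.11,.631,-.327),("brown",.095,.11,.616,-.165)):
  m=(W[...,2]>z0)&(W[...,2]<z1)&(np.hypot(W[...,0]-cx,W[...,1]-cy)<(.04 if z0>.09 else .09))
  if m.sum()>50: print(nm,m.sum(),cv2.minAreaRect((W[m][:,:2]*1000).astype(np.float32)),np.median(W[m][:,2]))
c=read_camera("scene"); cv2.imwrite("pics/s3.png",c["color"][...,::-1])
```

```text
gripped width 53.295724928225575 F 30.00059471698478 t 22.875
contact True z over nominal 0.00010526339038446908 xy err [-3.62129464e-05  3.06638815e-05] wrist [-2.98341804  0.78231281  7.67717937]
t 30.3
jar 655 ((620.80517578125, -246.18580627441406), (48.78292465209961, 49.187984466552734), 11.975090026855469) 0.10357285989135123
coffee 3249 ((604.8576049804688, 236.5597381591797), (91.19972229003906, 130.97715759277344), 2.812267780303955) 0.04973075033151597
white 1230 ((631.48291015625, -328.2139892578125), (70.05227661132812, 69.27668762207031), 11.349754333496094) 0.10290880894137511
brown 1209 ((616.6882934570312, -166.35293579101562), (69.70707702636719, 69.6962661743164), 87.36292266845703) 0.10272803090744431
```

View pics/s3.png

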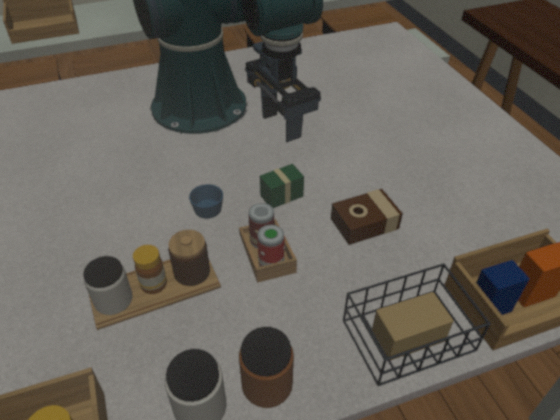

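The jar stands upright midway between the canisters at (150,268), within 2 mm of the target, and the canisters are unmoved. Now the tea carton.

Run:
```python
from h import *
x,y=.6048,.2365; yw=pi/2+radians(2.8); y0=pi/2+radians(9.6)
pick(.4523,.0916,.042,y0)
move_linear([.4523,.0916,.2],[pi,0,y0],speed=.15)
move_to([x,y,.2],[pi,0,yw])
move_linear([x,y,.1],[pi,0,yw],speed=.12)
place(x,y,.092,yw,hov=.14)
move_to([.3,-.5,.3],[pi,0,.4]); pause(.5)
c=read_camera("top"); W=cloud(c); cv2.imwrite("pics/t4.png",c["color"][...,::-1])
for nm,z0,z1,cx,cy in(("jar",.095,.11,.6227,-.2466),("tea",.108,.122,.605,.236),("coffee",.04,.055,.605,.236),("ram",.035,.05,.434,-.093),("white",.095,.11,.631,-.327),("brown",.095,.11,.616,-.165),("old",.085,.1,.577,0),("new",.085,.1,.645,-.003)):
  m=(W[...,2]>z0)&(W[...,2]<z1)&(np.hypot(W[...,0]-cx,W[...,1]-cy)<(.09 if nm in("tea","coffee") else .034 if nm in("old","new") else .045))
  r=cv2.minAreaRect((W[m][:,:2]*1000).astype(np.float32)); print(nm,m.sum(),np.round(r[0],1),np.round(r[1],1),round(r[2],1),np.median(W[m][:,2]))
c=read_camera("scene"); cv2.imwrite("pics/s4.png",c["color"][...,::-1])
```

```text
gripped width 54.78538158627246 F 30.000737607479095 t 34.0667
contact True z over nominal -0.0005038570463552217 xy err [8.45395275e-05 5.27032408e-05] wrist [ 0.02862816  0.46282107 -0.2738061 ]
t 40.0333
jar 648 [ 620.8 -246.3] [50.1 48.2] 85.9 0.10367340192182245
tea 1628 [603.2 235.9] [56.  90.6] 2.9 0.11460481504042941
coffee 1349 [604.8 236.8] [ 91.4 130.7] 2.8 0.04955864860971726
ram 383 [435.3 -87.3] [77.7 76.9] 44.0 0.043764864831383865
white 1227 [ 631.6 -328.2] [70.8 69.3] 77.2 0.10271994613517843
brown 1215 [ 616.7 -166.3] [69.2 69.7] 85.8 0.10293355910716895
old 709 [577.4  -0.8] [52.1 52.9] 43.9 0.09430023281013322
new 713 [644.4  -2.7] [52.8 53.6] 52.9 0.09426463878673819
```

View pics/s4.png

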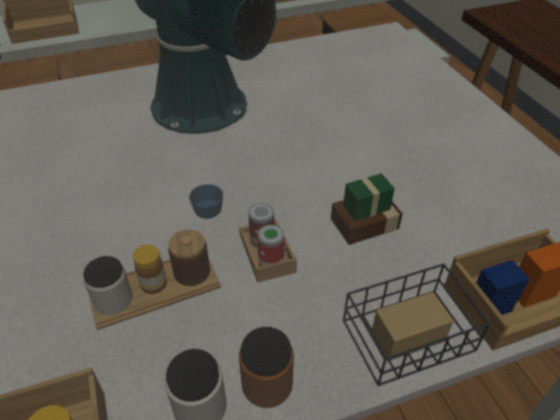

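The tea carton sits squarely on the coffee carton at (368,200). Everything else is upright and in place, and the arm is clear, so I'm handing in.

```bash
python3 -c "
from station import *
print(sign_off())"
```

```text
the job is handed in; nothing more can be done
None
```

The job is handed in: old tin in the front of the bin with the new tin behind it, honey jar midway between the canisters, and tea carton squarely on the coffee carton, each within about 2 mm of target at the last camera check; sign-off returned no verdict.

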